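# Tea caddy onto its riser, lid held ready

## Robot

A 6-joint arm with a two-finger parallel gripper is mounted at the origin on the work surface. World frame = base frame: x ahead of the robot, y to its left, z up, the work surface at z = 0. Lengths are in m, angles in rad, forces in N, time in s.
With the tool pointing down it reaches from about 0.35 to 0.85 m from the base axis. Payload 8.1 kg.
Tool frame: the origin (TCP) lies on the centre line of the jaws, within the pads' length; the fingertips stand 17 mm ahead of it and the grasp point (between the pads) lies 2 mm behind it; z points along the fingers, y is the line along which they close (so a half turn about z gives the same grasp; the last joint's range is limited). The gripper opens to 93 mm and grips with 3 to 60 N. Pads are 15 mm wide; open, the fingers measure 128 mm over their backs; the gripper's body (75 mm by 188 mm) begins 65 mm behind the grasp point.
Start: joints at [1.187, 0.13, 1.488, -0, 1.523, -0.085], TCP at [0.177, 0.573, 0.236] pointing down, gripper open.
Joint ranges: [-2.96, 2.96], [-0.89, 2.26], [0.02, 2.5], [-1.34, 4.48], [0, 2.73], [-2.66, 2.66]. Speed limits (rad/s): [2.39, 2.39, 2.79, 3.14, 3.14, 3.14].

## Interface

Orientations are given as a rotation vector (axis times angle).
In Python, from plant import status, eyes, robot gives the robot as it stands. The module is installed in compiled form; this text tells all that it offers.
- The arm moves only by the tool servo_tool, never from a script. Its argument "plan" is text: rows parted by semicolons, each of 4 numbers parted by spaces: the shift along the tool's x, y, z in m, then the turn about the tool's z in degrees. A call has 1 to 12 rows; each row is the pose to reach, as a shift and turn from the pose commanded when the call began, along the tool's axes at that moment; what a row does not reach only later rows make up. A row lasts 1/12 s, in which the tool goes at most 41.7 mm and 7.16 degrees, less where a joint would pass 70% of its speed; a pose out of reach is approached as far as the arm can. A call with a gripper value outside its range is refused whole. "grip" is the closure, from -1 (fully open) to 1 (shut), set as the call begins (left out, the last holds). The fingers move at their own pace and stop on an object; "grip_force" is the grip in N (left out, the last holds). Time passes only in rows, so rows that repeat a pose let the fingers close. It gives the time, the measured TCP pose, the force, the opening and the grip force at its end, in the units of the state.
- status.read_state(): the state, without advancing time (a new reading comes with each control period).
- eyes.read_camera(name): name is "side" or "top"; returns a dict with "image" (400x640x3 uint8, blue, green, red), "fovy" (degrees; the focal length in pixels is half the picture's height over the tangent of half this angle, whatever the lens; pixels are square), "cx", "cy" (the principal point, pixels), "world_from_camera" (4x4, takes a point from camera to world coordinates). Camera axes: x right, y down, z forward; pixel columns grow to the right and rows downward; lengths in m; the calibration is good to about 2 mm. A picture is of the moment at which its call begins. There is no depth.
- robot.close_job(): hands the job in; it is judged then, once.
The state is a dict: "t": time; "q": joint angles; "dq": joint speeds; "joint_torque": joint torques, N m; "tool_pos": TCP position; "orientation": TCP orientation; "force": force on the tool from outside, world axes, zero at the start; "wrist_torque": the same for the moment, N m; "opening": finger opening in m; "gripper_force": force on a finger pad.
Only numpy, scipy, OpenCV 4.12 (cv2) and the standard library are available. Lean on these libraries where they do the work, as an engineer would, in place of code of your own. Each camera call takes 0.05 s, during which the arm holds its last target. There are 200 camera calls.

## Task

Set the open steel caddy on top of the narrow wooden riser, centred, lengthwise along it and upright, without dropping it, and let go of it. Then pick up its steel lid by the handle, carry it over the crockery and hold it level, centred and squarely lined up over the open caddy, its lowest face about a centimetre above the rim and never touching the caddy, ready to close once the tea bags are in. Finish while still holding the lid there, with the other crockery left undisturbed.

Things in the scene. Friction and masses are not known exactly. Their poses are not given: they have to be found in the camera images.
- caddy: open-topped rectangular steel box, 100 mm long (its x) by 58 mm wide (its y) by 60 mm high, walls and floor 4 mm, about 0.2 kg, loose; starts on the table to one side (left or right). Origin: centre of its underside, z up. Can be gripped from above across its 58 mm width.
- caddy_rim (a point): point on the caddy at the centre of its open mouth, level with the rim, 60 mm above the caddy's origin; axes as the caddy's
- lid: flat steel lid for the caddy, loose, about 0.1 kg, starts on the table on the other side from the caddy. From below: a locating plug 84 x 42 x 5 mm, a plate 106 (x) x 64 (y) x 4 mm, and a bar handle along x, 54 mm long, 10 mm thick (y), from 27 to 41 mm above the origin, carried on a post at each end with a gap beneath. Origin: centre of the plug's underside (the lid's lowest face), z up.
- lid_grip (a point): middle of the lid's bar handle, 34 mm above the lid's origin; grip it across its 10 mm thickness (along y); axes as the lid's
- riser: wooden display riser fixed to the table near the middle: foot 130 x 80 x 12 mm, upright 24 mm thick, top board 110 mm long (its x) by 36 mm wide (its y), its upper face 86 mm above the table. Origin: centre of the foot's underside. The caddy is wider than the top board and overhangs it equally on both sides.
- riser_top (a point): centre of the upper face of the riser's top board; axes as the riser's
- tumbler_a: pale translucent tumbler standing mouth down, 62 mm across, 95 mm high, loose bystander in a row beside the riser, to be left alone. Origin: centre of its underside, z up.
- tumbler_b: pale translucent tumbler standing mouth down, 62 mm across, 95 mm high, loose bystander in a row beside the riser, to be left alone. Origin: centre of its underside, z up.
- tumbler_c: pale translucent tumbler standing mouth down, 62 mm across, 95 mm high, loose bystander in a row beside the riser, to be left alone. Origin: centre of its underside, z up.
- creamer: small steel milk jug with a wire handle, 64 mm across the belly, 85 mm high, loose bystander in a row beside the riser, to be left alone. Origin: centre of its underside, z up.
- shaker: white ceramic shaker with steel cap, 44 mm across, 85 mm high, loose bystander in a row beside the riser, to be left alone. Origin: centre of its underside, z up.
- cup: white cup, 68 mm across, 60 mm high, loose bystander in a row beside the riser, to be left alone. Origin: centre of its underside, z up.
Mind the look-alikes: they are no part of the job. What is shaped like the caddy but blue is not meant. What is shaped like the lid but purple is not meant.

How it is judged:
By the outcome, as a careful person would: the job done as asked, in the order asked, and still so for the second after the job is handed in, while the arm keeps its last pose, push and grip.
It also fails if it takes over 72 s, if anything falls off the work surface, if the arm or the gripper's body presses on something with over 40 N, if the wrist force passes 120 N, or if a joint passes its speed limit or range.

## Working session

There is one attempt and no reset: what is moved stays moved. The work goes in short steps, Python scripts to look and compute and a tool call to move; the robot and the scene stay as the last step left them, time stands still between calls to the robot, and variables do not carry over. Pictures are saved under pics/ and viewed, at most 10 in all, crops included, and the job is handed in when it is done.

Besides the shell and the picture viewer there is one more tool, called by a JSON object that holds its "api" and its "payload", one argument or row to a line. servo_tool: Moves the arm, as the interface text tells. Its arguments: {"type":"object","properties":{"plan":{"type":"string"},"grip":{"type":"number"},"grip_force":{"type":"number"}},"required":["plan"]}

```bash
mkdir -p pics
cat > h.py <<'E'
import numpy as np, cv2
from plant import status, eyes, robot
def cam(n):
    c=eyes.read_camera(n); c['f']=200/np.tan(np.radians(c['fovy'])/2); return c
def ray(c,u,v):
    T=np.array(c['world_from_camera']); d=T[:3,:3]@np.array([(u-c['cx'])/c['f'],(v-c['cy'])/c['f'],1.]); return T[:3,3],d/np.linalg.norm(d)
def onz(c,u,v,z):
    o,d=ray(c,u,v); return o+d*(z-o[2])/d[2]
def proj(c,p):
    T=np.array(c['world_from_camera']); q=T[:3,:3].T@(np.array(p)-T[:3,3]); return c['f']*q[:2]/q[2]+[c['cx'],c['cy']]
def tri(c1,p1,c2,p2):
    o1,d1=ray(c1,*p1);o2,d2=ray(c2,*p2)
    s=np.linalg.lstsq(np.array([d1,-d2]).T,o2-o1,rcond=None)[0]
    a=o1+s[0]*d1;b=o2+s[1]*d2; return (a+b)/2,np.linalg.norm(a-b)
E
python3 - <<'E'
from h import *
import pickle
s=status.read_state(); print(s)
for n in ('side','top'):
    c=cam(n); cv2.imwrite(f'pics/{n}0.png',c['image']); pickle.dump(c,open(n+'0.pkl','wb')); print(n,c['f'],c['cx'],c['cy'],np.round(c['world_from_camera'],3).tolist())
E
```

```text
{'t': 0.0, 'q': array([ 1.18663190e+00,  1.31186183e-01,  1.48926988e+00, -2.17058888e-06,
        1.52299541e+00, -8.53968665e-02]), 'dq': array([0.00064358, 0.00027385, 0.00063708, 0.00028739, 0.00039988,
       0.00068029]), 'joint_torque': array([ 5.88275961e-04, -5.59830558e+01, -4.91767502e+01,  7.70343840e-02,
        3.51575750e-02, -1.28608463e-05]), 'tool_pos': array([0.17638095, 0.57292668, 0.23457764]), 'orientation': array([-4.67495078e-01, -3.10617790e+00,  2.84013158e-03]), 'force': array([ 0.0886002 ,  0.00309753, -0.75762032]), 'wrist_torque': array([-0.04696781, -0.03307019, -0.00191048]), 'gripper_force': 0.0, 'opening': 0.09316267088211606}
side 407.6041485086398 321.10279100678247 199.77110113534215 [[-1.0, 0.006, 0.011, 0.473], [-0.003, 0.752, -0.659, 0.599], [-0.012, -0.659, -0.752, 0.766], [0.0, 0.0, 0.0, 1.0]]
top 390.9920985087728 325.84705442409035 200.23317189228322 [[-0.011, -0.982, 0.187, 0.311], [-0.999, 0.004, -0.036, 0.015], [0.035, -0.187, -0.982, 0.95], [0.0, 0.0, 0.0, 1.0]]
```

View pics/top0.png

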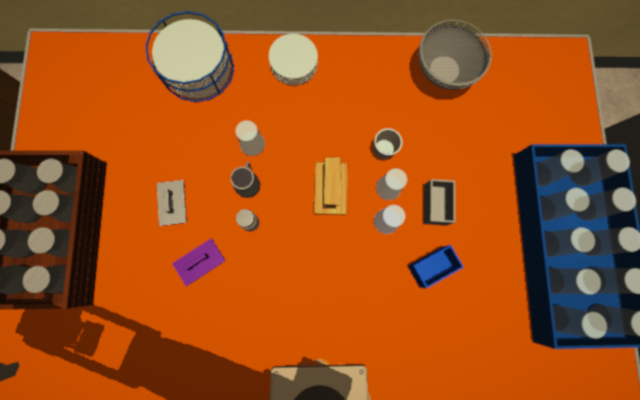

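View pics/side0.png

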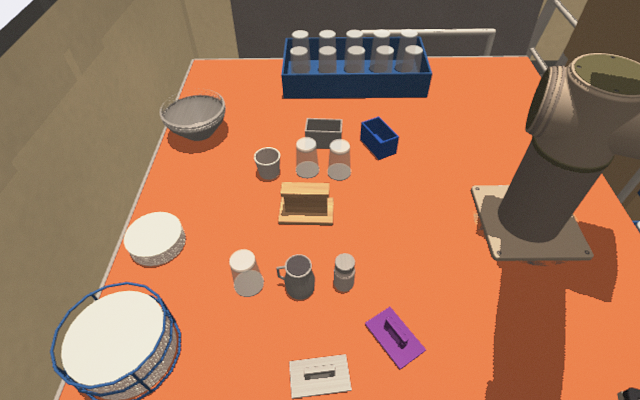

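Run:
```python
from h import *
import pickle
C={n:pickle.load(open(n+'0.pkl','rb')) for n in('top','side')}
def crop(n,u,v,w=66,h=50,k=4):
    return cv2.resize(C[n]['image'][v:v+h,u:u+w],None,fx=k,fy=k,interpolation=cv2.INTER_CUBIC)
a=[crop('top',407,172),crop('top',138,178),crop('top',298,150,66,70)[:280]]
a[0]=crop('top',407,170,66,70);a[1]=crop('top',138,170,66,70)
b=[crop('side',290,110,66,70),crop('side',287,340,66,60),crop('side',273,170,66,70)]
b[1]=cv2.copyMakeBorder(b[1],0,40,0,0,cv2.BORDER_CONSTANT)
cv2.imwrite('pics/mos.png',np.vstack([np.hstack(a),np.hstack(b)]))
for n,P in {'top':[(440,188),(440,202),(171,190),(171,202),(333,170),(333,205)],'side':[(324,122),(320,370),(310,195)]}.items():
    for u,v in P: print(n,u,v,C[n]['image'][v,u],np.round(onz(C[n],u,v,.03),3))
```

```text
top 440 188 [128 155 169] [ 0.516 -0.298  0.03 ]
top 440 202 [134 164 177] [ 0.481 -0.295  0.03 ]
top 171 190 [100 122 133] [0.513 0.349 0.03 ]
top 171 202 [53 66 72] [0.484 0.347 0.03 ]
top 333 170 [ 65 157 212] [ 0.561 -0.037  0.03 ]
top 333 205 [20 53 82] [ 0.475 -0.036  0.03 ]
side 324 122 [65 72 76] [ 0.477 -0.343  0.03 ]
side 320 370 [194 214 226] [0.485 0.353 0.03 ]
side 310 195 [50 71 92] [ 0.511 -0.061  0.03 ]
```

View pics/mos.png

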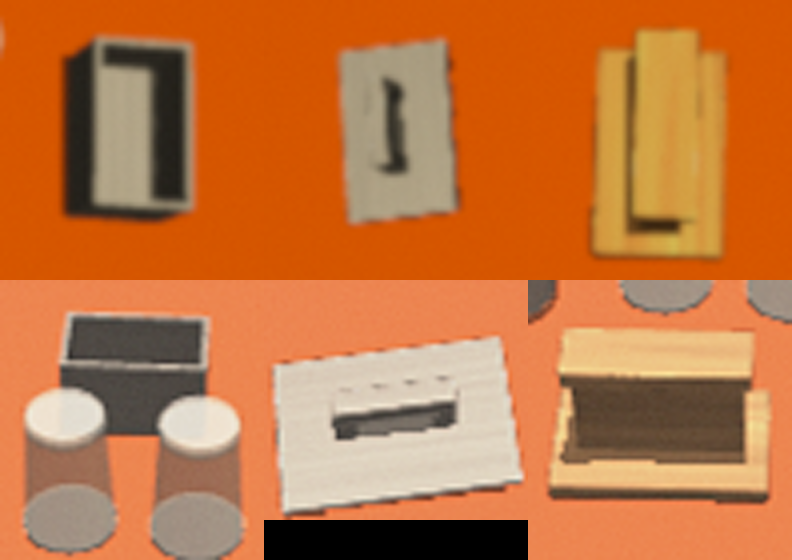

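```bash
cat > m.py <<'E'
from h import *
import pickle
C={n:pickle.load(open(n+'0.pkl','rb')) for n in('top','side')}
def go(nm,ot,pt,os,ps,z):
    # order: (+x,+y),(+x,-y),(-x,-y),(-x,+y)
    f=lambda o,p:[(o[0]+(x+.5)/4-.5,o[1]+(y+.5)/4-.5) for x,y in p]
    pt,ps=f(ot,pt),f(os,ps)
    R=[tri(C['top'],a,C['side'],b) for a,b in zip(pt,ps)]
    P=np.array([r[0] for r in R]); print(nm,np.round(P*1000,1).tolist(),'gap',[round(r[1]*1000,1) for r in R],'c',np.round(P.mean(0)*1000,1))
    for n,q in(('tri',P),('top',np.array([onz(C['top'],*a,z) for a in pt])),('side',np.array([onz(C['side'],*a,z) for a in ps]))):
        L=(q[0]+q[1]-q[2]-q[3])/2;W=(q[0]+q[3]-q[1]-q[2])/2
        print('  ',n,np.round(q.mean(0)*1000,1),'L',np.linalg.norm(L).round(4),'W',np.linalg.norm(W).round(4),'yaw',np.degrees([np.arctan2(L[1],L[0]),np.arctan2(-W[0],W[1])]).round(1))
go('caddy',(407,170),[(94,38),(193,41),(192,211),(90,206)],(290,110),[(60,82),(70,35),(208,38),(206,86)],.06)
go('lid',(138,170),[(74,51),(181,39),(195,207),(85,223)],(287,340),[(23,231),(11,85),(234,58),(258,201)],.009)
go('riser',(298,150),[(109,29),(170,31),(166,221),(103,218)],(273,170),[(32,95),(34,50),(226,54),(223,101)],.086)
E
python3 m.py
```

```text
caddy [[529.1, -263.6, 65.3], [526.4, -324.2, 58.8], [427.5, -316.5, 60.0], [430.3, -254.7, 67.8]] gap [np.float64(0.7), np.float64(5.3), np.float64(0.3), np.float64(1.5)] c [ 478.3 -289.7   63. ]
   tri [ 478.3 -289.7   63. ] L 0.0992 W 0.0617 yaw [-4.8 -2.6]
   top [ 479.4 -290.8   60. ] L 0.1011 W 0.0595 yaw [-4.7 -2.5]
   side [ 477.8 -293.    60. ] L 0.0975 W 0.0518 yaw [-2.9 -4.6]
lid [[534.2, 392.2, 12.7], [542.5, 329.3, 10.3], [439.7, 316.1, 7.4], [430.9, 379.5, 9.5]] gap [np.float64(3.1), np.float64(2.2), np.float64(1.8), np.float64(0.4)] c [486.8 354.3  10. ]
   tri [486.8 354.3  10. ] L 0.1039 W 0.0638 yaw [7.2 7.8]
   top [488.  354.5   9. ] L 0.1054 W 0.0647 yaw [7.6 7.4]
   side [486.  354.3   9. ] L 0.1032 W 0.0631 yaw [6.8 7.7]
riser [[575.8, -15.5, 87.0], [576.0, -50.8, 86.1], [465.2, -46.7, 86.1], [467.2, -11.3, 85.1]] gap [np.float64(2.7), np.float64(0.4), np.float64(0.0), np.float64(0.0)] c [521.  -31.1  86.1]
   tri [521.  -31.1  86.1] L 0.1098 W 0.0354 yaw [-2.2 -1.4]
   top [521.5 -31.1  86. ] L 0.1108 W 0.0353 yaw [-2.3 -2.5]
   side [520.7 -30.9  86. ] L 0.1092 W 0.0356 yaw [-2.5 -0.6]
```

```bash
cat > w.py <<'E'
from h import *
from scipy.spatial.transform import Rotation as Ro
def need(*T):
    "T: (x,y,z,yaw of tool y axis deg) -> tool shifts mm, turn deg; all from the present pose"
    s=status.read_state(); R=Ro.from_rotvec(s['orientation']).as_matrix()
    y=np.degrees(np.arctan2(R[1,1],R[0,1]))
    print('t %.2f'%s['t'],'pos',np.round(s['tool_pos']*1000,1),'yaw %.1f'%y,'tilt %.2f'%np.degrees(np.arccos(-R[2,2])),'F',s['force'].round(1),'open %.4f gf %.1f'%(s['opening'],s['gripper_force']),'q',s['q'].round(2))
    for t in T:
        d=R.T@(np.array(t[:3])-s['tool_pos']); dy=(y-t[3]+90)%180-90
        print(' ->',t,'shift',np.round(d*1000,1),'turn %.1f'%dy)
E
python3 - <<'E'
from w import *
import pickle
need((.45,.25,.24,86),(.4785,-.291,.15,86),(.4785,-.291,.054,86))
c=pickle.load(open('top0.pkl','rb'))
for n,u,v,z in[('ta',396,177,.095),('tb',393,215,.095),('cup',388,140,.06),('tc',246,130,.095),('cream',242,177,.085),('shk',245,217,.085),('blue',436,266,.06)]: print(n,onz(c,u,v,z).round(3))
E
```

```text
t 0.10 pos [176.4 573.  234.7] yaw 72.9 tilt 0.10 F [-0.9 -1.1 -0.9] open 0.0928 gf 0.0 q [ 1.19  0.13  1.49  0.    1.52 -0.09]
 -> (0.45, 0.25, 0.24, 86) shift [-356.6 -228.1   -5. ] turn -13.1
 -> (0.4785, -0.291, 0.15, 86) shift [-543.  -736.6   85.8] turn -13.1
 -> (0.4785, -0.291, 0.054, 86) shift [-543.1 -736.5  181.8] turn -13.1
ta [ 0.527 -0.176  0.095]
tb [ 0.44  -0.166  0.095]
cup [ 0.628 -0.169  0.06 ]
tc [0.639 0.165 0.095]
cream [0.53  0.172 0.085]
shk [0.439 0.163 0.085]
blue [ 0.328 -0.266  0.06 ]
```

{"api": "servo_tool", "payload": {
  "plan": "-0.03 -0.02 -0.005 -3; -0.06 -0.04 -0.005 -6; -0.095 -0.06 -0.005 -9; -0.13 -0.08 -0.005 -13.1; -0.165 -0.105 -0.005 -13.1; -0.2 -0.13 -0.005 -13.1; -0.23 -0.15 -0.005 -13.1; -0.26 -0.17 -0.005 -13.1; -0.29 -0.19 -0.005 -13.1; -0.32 -0.21 -0.005 -13.1; -0.34 -0.235 -0.005 -13.1; -0.357 -0.26 -0.005 -13.1",
  "grip": -1
}}

```text
t: 1.1
tool_pos: [0.442, 0.218, 0.2402]
orientation: [-0.111, -3.139, 0.001]
force: [0.4, -0.1, 0.4]
opening: 0.0928
gripper_force: 0.0
```

```bash
python3 -c "
from w import *
need((.4785,-.291,.24,86),(.4785,-.291,.15,86))"
```

```text
t 1.10 pos [442.  218.  240.2] yaw 85.9 tilt 0.04 F [ 0.4 -0.1  0.4] open 0.0928 gf 0.0 q [ 0.35 -0.16  1.77 -0.    1.54 -1.15]
 -> (0.4785, -0.291, 0.24, 86) shift [-7.250e+01 -5.051e+02  3.000e-01] turn -0.1
 -> (0.4785, -0.291, 0.15, 86) shift [ -72.5 -505.1   90.3] turn -0.1
```

{"api": "servo_tool", "payload": {
  "plan": "-0.005 -0.04 0 0; -0.01 -0.08 0 0; -0.017 -0.12 0 0; -0.023 -0.16 0 0; -0.03 -0.2 0 0; -0.036 -0.24 0 0; -0.042 -0.28 0 0; -0.048 -0.32 0.01 0; -0.054 -0.36 0.03 0; -0.06 -0.4 0.05 0; -0.066 -0.44 0.07 0; -0.0725 -0.475 0.085 0"
}}

```text
t: 2.1
tool_pos: [0.4788, -0.2541, 0.1571]
orientation: [-0.111, -3.139, -0.001]
force: [1.4, 1.2, -0.5]
opening: 0.0928
gripper_force: 0.0
```

{"api": "servo_tool", "payload": {
  "plan": "0 -0.02 0.0 0; 0 -0.03 0.005 0; 0 -0.03 0.005 0; 0 -0.03 0.005 0"
}}

```text
t: 2.43
tool_pos: [0.4773, -0.2817, 0.1533]
orientation: [-0.111, -3.139, -0.001]
force: [-0.3, -0.1, -0.1]
opening: 0.0929
gripper_force: 0.0
```

```bash
python3 -c "
from w import *
import pickle
need((.4785,-.291,.054,86))
c=cam('top');s=cam('side');cv2.imwrite('pics/a.png',np.hstack([cv2.resize(c['image'][120:270,360:510],None,fx=2.6,fy=2.6),cv2.resize(s['image'][50:200,250:400],None,fx=2.6,fy=2.6)]))"
```

```text
t 2.43 pos [ 477.3 -281.7  153.3] yaw 85.9 tilt 0.06 F [-0.3 -0.1 -0.1] open 0.0929 gf 0.0 q [-0.63  0.06  1.71  0.    1.37 -2.13]
 -> (0.4785, -0.291, 0.054, 86) shift [-1.9 -9.3 99.3] turn -0.1
```

View pics/a.png

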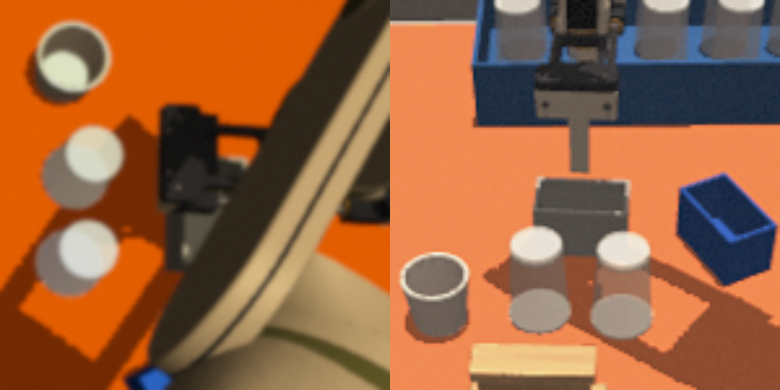

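The gripper hangs above the caddy, its finger (side crop ~580,145) in line with the caddy's middle (~582,210); tumblers are clear. Going down.

{"api": "servo_tool", "payload": {
  "plan": "-0.002 -0.007 0.0 0; -0.002 -0.007 0.0 0; -0.002 -0.007 0.01 0; -0.002 -0.007 0.03 0; -0.002 -0.007 0.05 0; -0.002 -0.007 0.065 0; -0.002 -0.007 0.075 0; -0.002 -0.007 0.075 0; -0.002 -0.007 0.075 0"
}}

```text
t: 3.28
tool_pos: [0.4787, -0.289, 0.0781]
orientation: [-0.11, -3.139, -0.001]
force: [-0.3, -0.2, 0.2]
opening: 0.0926
gripper_force: 0.0
```

```bash
python3 -c "
from w import *
need((.4785,-.291,.054,86))"
```

```text
t 3.28 pos [ 478.7 -289.    78.1] yaw 86.0 tilt 0.07 F [-0.3 -0.2  0.2] open 0.0926 gf 0.0 q [-0.63  0.15  1.76  0.    1.23 -2.14]
 -> (0.4785, -0.291, 0.054, 86) shift [-0.  -2.1 24.1] turn -0.0
```

{"api": "servo_tool", "payload": {
  "plan": "0 -0.002 0.01 0; 0 -0.002 0.02 0; 0 -0.002 0.024 0; 0 -0.002 0.024 0; 0 -0.002 0.024 0"
}}

```text
t: 3.7
tool_pos: [0.4785, -0.2913, 0.0542]
orientation: [-0.11, -3.139, -0.001]
force: [0.4, 0.8, -1.1]
opening: 0.093
gripper_force: 0.0
```

{"api": "servo_tool", "payload": {
  "plan": "0 0 0 0; 0 0 0 0; 0 0 0 0; 0 0 0 0; 0 0 0 0; 0 0 0 0; 0 0 0 0; 0 0 0 0; 0 0 0 0; 0 0 0 0",
  "grip": 1,
  "grip_force": 25
}}

```text
t: 4.53
tool_pos: [0.4789, -0.2916, 0.0547]
orientation: [0.11, 3.139, -0.0]
force: [-0.8, -1.1, 2.5]
opening: 0.0578
gripper_force: 25.0
```

{"api": "servo_tool", "payload": {
  "plan": "0 0 -0.003 0; 0 0 -0.008 0; 0 0 -0.015 0; 0 0 -0.025 0; 0 0 -0.04 0; 0 0 -0.06 0; 0 0 -0.08 0; 0 0 -0.1 0; 0 0 -0.115 0; 0 0 -0.125 0; 0 0 -0.13 0; 0 0 -0.13 0"
}}

```text
t: 5.53
tool_pos: [0.4794, -0.2918, 0.1862]
orientation: [0.11, 3.138, -0.002]
force: [-0.5, -0.2, -2.2]
opening: 0.0576
gripper_force: 25.0
```

```bash
python3 -c "
from w import *
need((.521,-.031,.20,87.8))
c=cam('top');s=cam('side');cv2.imwrite('pics/b.png',np.hstack([cv2.resize(c['image'][120:270,360:510],None,fx=2.6,fy=2.6),cv2.resize(s['image'][50:200,250:400],None,fx=2.6,fy=2.6)]))"
```

```text
t 5.53 pos [ 479.4 -291.8  186.2] yaw 86.0 tilt 0.14 F [-0.5 -0.2 -2.2] open 0.0576 gf 25.0 q [-0.64  0.05  1.66 -0.    1.42 -2.14]
 -> (0.521, -0.031, 0.2, 87.8) shift [-23.2 263.1 -14.1] turn -1.8
```

View pics/b.png

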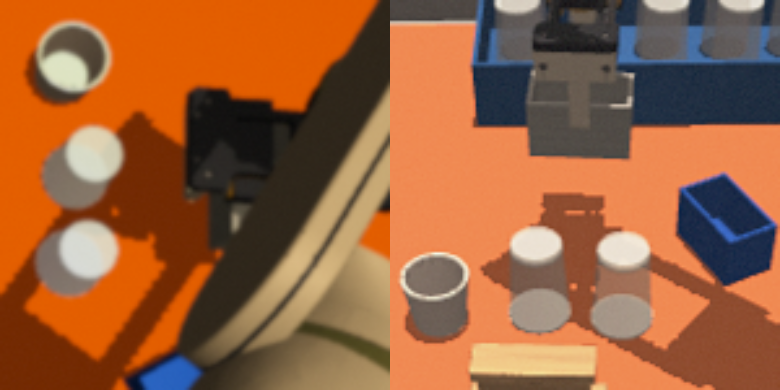

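Run:
```python
from w import *
s=cam('side');st=status.read_state();p=st['tool_pos']
a=np.radians(-4);ex=np.array([np.cos(a),np.sin(a),0]);ey=np.array([-np.sin(a),np.cos(a),0])
for z in(-.0547,.0053):
  for sx in(1,-1):
    q=p+sx*.05*ex+.029*ey+[0,0,z]; print(proj(s,q).round(1), ((proj(s,q)-[250,50])*2.6+[390,0]).round(0))
```

```text
[303.1 110.2] [528. 157.]
[341.9 111.6] [629. 160.]
[302.   90.1] [525. 104.]
[342.6  91.4] [631. 108.]
```

Run:
```python
from w import *
s=cam('side');cv2.imwrite('pics/c.png',cv2.resize(s['image'][60:120,290:360],None,fx=10,fy=10,interpolation=cv2.INTER_CUBIC))
```

```text
(no output)
```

View pics/c.png

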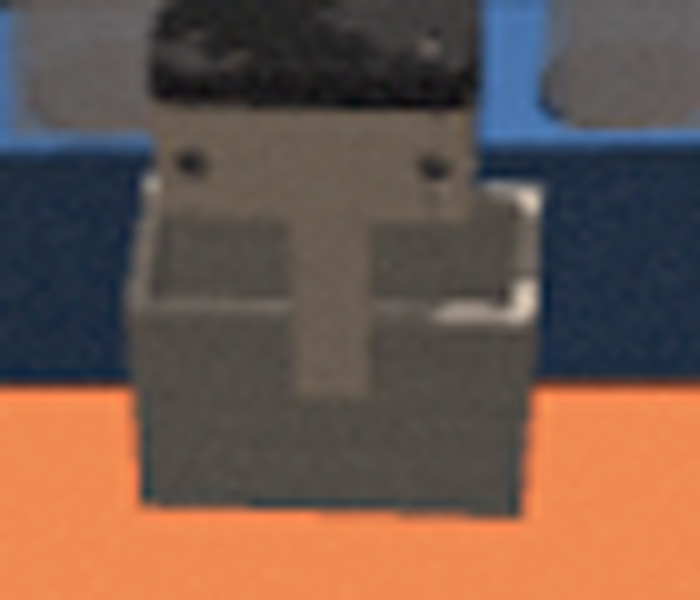

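The caddy hangs level and centred in the jaws; its near bottom edge (≈304,110.5 to 342,111.7 px) lies where predicted. Carrying it over.

{"api": "servo_tool", "payload": {
  "plan": "-0.002 0.008 -0.008 -0.3; -0.004 0.024 -0.016 -0.8; -0.007 0.05 -0.02 -1.3; -0.009 0.08 -0.02 -1.8; -0.012 0.11 -0.02 -1.8; -0.014 0.14 -0.02 -1.8; -0.017 0.17 -0.02 -1.8; -0.019 0.2 -0.02 -1.8; -0.021 0.225 -0.02 -1.8; -0.023 0.245 -0.02 -1.8; -0.0235 0.258 -0.02 -1.8; -0.0235 0.263 -0.02 -1.8"
}}

```text
t: 6.73
tool_pos: [0.5205, -0.0282, 0.2045]
orientation: [-0.057, -3.14, -0.001]
force: [-0.7, -0.2, -1.8]
opening: 0.0579
gripper_force: 25.0
```

{"api": "servo_tool", "payload": {
  "plan": "0 0 0 0; 0 0 0.01 0; 0 0 0.025 0; 0 0 0.035 0; 0 0 0.04 0; 0 0 0.04 0; 0 0 0.04 0"
}}

```text
t: 7.32
tool_pos: [0.5204, -0.0312, 0.1642]
orientation: [-0.062, -3.14, -0.0]
force: [-0.3, 0.1, -1.2]
opening: 0.0576
gripper_force: 25.0
```

Run:
```python
from w import *
need((.521,-.031,.1417,87.8))
s=cam('side');t=cam('top')
cv2.imwrite('pics/d.png',np.hstack([cv2.resize(s['image'][145:225,270:345],None,fx=7,fy=7,interpolation=cv2.INTER_CUBIC)[:,:525],cv2.resize(t['image'][145:225,300:340],None,fx=6.875,fy=7)]))
```

```text
t 7.32 pos [520.4 -31.2 164.2] yaw 87.7 tilt 0.06 F [-0.3  0.1 -1.2] open 0.0576 gf 25.0 q [-0.16 -0.04  1.79 -0.    1.39 -1.69]
 -> (0.521, -0.031, 0.1417, 87.8) shift [-0.6  0.2 22.5] turn -0.1
```

View pics/d.png

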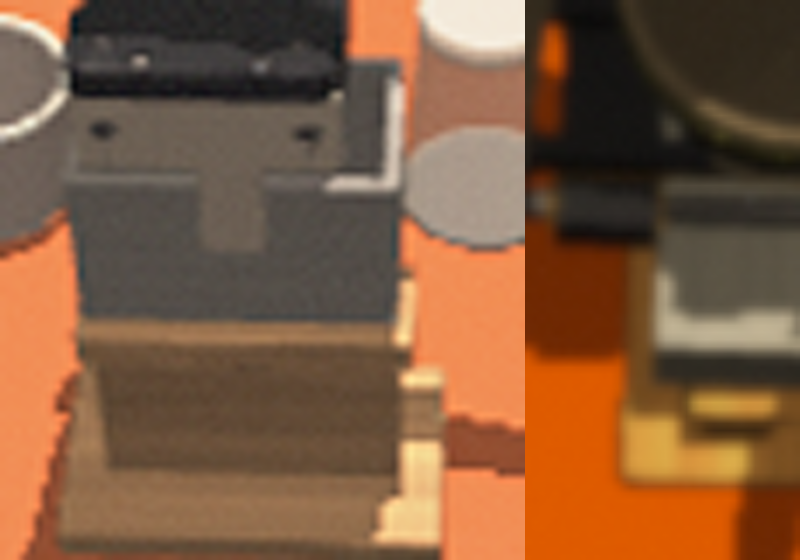

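Side crop: caddy bottom edge (83–393, ~318) sits over the board (80–410, ~340) as wanted; lowering slowly.

{"api": "servo_tool", "payload": {
  "plan": "-0.0005 0 0.006 0; -0.0005 0 0.012 0; -0.0005 0 0.017 0; -0.0005 0 0.02 0; -0.0005 0 0.0215 0; -0.0005 0 0.0225 0; -0.0005 0 0.023 0; -0.0005 0 0.0235 0; -0.0005 0 0.0235 0; -0.0005 0 0.0235 0"
}}

```text
t: 8.25
tool_pos: [0.5213, -0.0308, 0.1413]
orientation: [0.061, 3.141, -0.0]
force: [1.3, 0.6, -2.4]
opening: 0.058
gripper_force: 25.0
```

Run:
```python
from w import *
need((.521,-.031,.1407,87.8))
```

```text
t 8.25 pos [521.3 -30.8 141.3] yaw 87.8 tilt 0.02 F [ 1.3  0.6 -2.4] open 0.0580 gf 25.0 q [-0.16 -0.01  1.81 -0.    1.34 -1.69]
 -> (0.521, -0.031, 0.1407, 87.8) shift [ 0.3 -0.2  0.6] turn -0.0
```

{"api": "servo_tool", "payload": {
  "plan": "0 0 0.0005 0; 0 0 0.001 0; 0 0 0.001 0; 0 0 0.001 0"
}}

```text
t: 8.58
tool_pos: [0.5214, -0.0308, 0.1407]
orientation: [0.061, 3.14, -0.0]
force: [-1.9, -0.3, 5.0]
opening: 0.058
gripper_force: 25.0
```

Run:
```python
from w import *
need((.521,-.031,.1407,87.8))
```

```text
t 8.58 pos [521.4 -30.8 140.7] yaw 87.8 tilt 0.04 F [-1.9 -0.3  5. ] open 0.0580 gf 25.0 q [-0.16 -0.01  1.81 -0.    1.34 -1.69]
 -> (0.521, -0.031, 0.1407, 87.8) shift [ 0.4 -0.2  0. ] turn -0.0
```

{"api": "servo_tool", "payload": {
  "plan": "0 0 0 0; 0 0 0 0; 0 0 0 0",
  "grip_force": 4
}}

```text
t: 8.83
tool_pos: [0.5214, -0.0308, 0.1407]
orientation: [0.061, 3.14, -0.0]
force: [-2.1, 0.9, 6.0]
opening: 0.0581
gripper_force: 4.0
```

{"api": "servo_tool", "payload": {
  "plan": "0 0 0 0; 0 0 0 0; 0 0 0 0; 0 0 0 0; 0 0 0 0; 0 0 0 0; 0 0 0 0; 0 0 0 0",
  "grip": -1
}}

```text
t: 9.5
tool_pos: [0.5212, -0.0307, 0.14]
orientation: [0.061, 3.141, 0.0]
force: [-0.0, -0.3, -0.1]
opening: 0.0927
gripper_force: 0.0
```

{"api": "servo_tool", "payload": {
  "plan": "0 0 -0.005 0; 0 0 -0.015 0; 0 0 -0.03 0; 0 0 -0.05 0; 0 0 -0.075 0; 0 0 -0.1 0; 0 0 -0.12 0; 0 0 -0.13 0; 0 0 -0.13 0"
}}

```text
t: 10.25
tool_pos: [0.5227, -0.031, 0.2739]
orientation: [0.061, 3.135, -0.001]
force: [0.6, 0.0, 0.4]
opening: 0.0929
gripper_force: 0.0
```

Run:
```python
from w import *
need((.487,.3543,.20,97.5),(.487,.3543,.07,97.5))
```

```text
t 10.25 pos [522.7 -31.  273.9] yaw 87.8 tilt 0.34 F [0.6 0.  0.4] open 0.0929 gf 0.0 q [-0.16 -0.1   1.65 -0.    1.58 -1.69]
 -> (0.487, 0.3543, 0.2, 97.5) shift [ 51.  383.7  73.3] turn -9.7
 -> (0.487, 0.3543, 0.07, 97.5) shift [ 51.8 383.8 203.3] turn -9.7
```

{"api": "servo_tool", "payload": {
  "plan": "0.004 0.02 0 -2; 0.008 0.055 0 -5; 0.013 0.095 0 -9.7; 0.018 0.135 0 -9.7; 0.023 0.175 0 -9.7; 0.028 0.215 0 -9.7; 0.033 0.255 0 -9.7; 0.038 0.295 0.01 -9.7; 0.043 0.33 0.03 -9.7; 0.047 0.36 0.055 -9.7; 0.05 0.378 0.075 -9.7; 0.051 0.384 0.085 -9.7"
}}

```text
t: 11.25
tool_pos: [0.482, 0.3566, 0.1798]
orientation: [0.209, -3.129, 0.004]
force: [-0.7, -0.5, -0.6]
opening: 0.093
gripper_force: 0.0
```

{"api": "servo_tool", "payload": {
  "plan": "0 0 0.03 0; 0 0 0.06 0; 0 0 0.08 0; 0 0 0.09 0; 0 0 0.09 0; 0 0 0.09 0"
}}

```text
t: 11.75
tool_pos: [0.4852, 0.3543, 0.0952]
orientation: [0.204, -3.134, 0.001]
force: [-0.0, 0.1, 1.4]
opening: 0.0927
gripper_force: 0.0
```

Run:
```python
from w import *
need((.487,.3543,.034,97.5))
import pickle
s=cam('side');t=cam('top')
for n,c in(('side',s),('top',t)): pickle.dump(c,open(n+'1.pkl','wb'))
a=cv2.resize(s['image'][150:215,272:347],None,fx=5,fy=5,interpolation=cv2.INTER_CUBIC)
b=cv2.resize(t['image'][150:215,300:375],None,fx=5,fy=5,interpolation=cv2.INTER_CUBIC)
d=cv2.resize(s['image'][340:400,282:357],None,fx=4,fy=4,interpolation=cv2.INTER_CUBIC)
e=cv2.resize(t['image'][165:225,135:210],None,fx=4,fy=4,interpolation=cv2.INTER_CUBIC)
r=np.zeros((570,750,3),np.uint8); r[:325,:375]=a; r[:325,375:]=b; r[325:565,:300]=d; r[325:565,375:675]=e
cv2.imwrite('pics/e.png',r)
```

```text
t 11.75 pos [485.2 354.3  95.2] yaw 97.4 tilt 0.05 F [-0.   0.1  1.4] open 0.0927 gf 0.0 q [ 0.55  0.24  1.63 -0.    1.27 -1.16]
 -> (0.487, 0.3543, 0.034, 97.5) shift [-1.8 -0.2 61.2] turn -0.1
```

View pics/e.png

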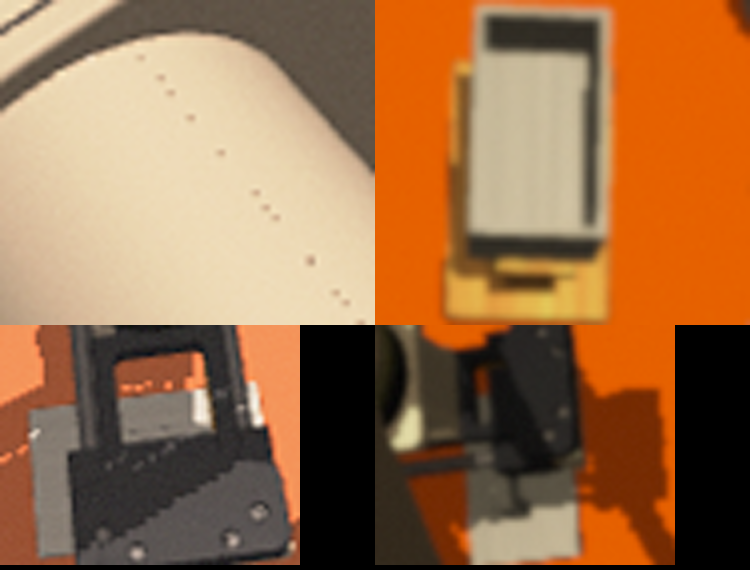

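The caddy stands on the riser with rim corners at about (476,8),(612,10),(606,237),(467,236) in the crop; the gripper is over the lid. Going down onto the handle.

{"api": "servo_tool", "payload": {
  "plan": "-0.002 0 0.015 0; -0.002 0 0.03 0; -0.002 0 0.045 0; -0.002 0 0.055 0; -0.002 0 0.059 0; -0.002 0 0.061 0; -0.002 0 0.061 0; -0.002 0 0.061 0"
}}

```text
t: 12.52
tool_pos: [0.4878, 0.3556, 0.0352]
orientation: [-0.205, 3.134, 0.001]
force: [0.2, 0.1, 0.2]
opening: 0.0932
gripper_force: 0.0
```

Run:
```python
from w import *
import pickle
need((.487,.3543,.034,97.5))
c=pickle.load(open('top1.pkl','rb'))
P=[(476,7),(612,9),(606,238),(467,237)]
q=np.array([onz(c,300+(x-375+.5)/5-.5,150+(y+.5)/5-.5,.146) for x,y in P])
L=(q[0]+q[1]-q[2]-q[3])/2;W=(q[0]+q[3]-q[1]-q[2])/2
print(q.mean(0),np.linalg.norm(L),np.linalg.norm(W),np.degrees([np.arctan2(L[1],L[0]),np.arctan2(-W[0],W[1])]))
```

```text
t 12.52 pos [487.8 355.6  35.2] yaw 97.5 tilt 0.09 F [0.2 0.1 0.2] open 0.0932 gf 0.0 q [ 0.55  0.32  1.65  0.    1.17 -1.16]
 -> (0.487, 0.3543, 0.034, 97.5) shift [ 0.9 -1.2  1.2] turn -0.0
[ 0.52139754 -0.0297877   0.146     ] 0.10062808020271441 0.05847418005199066 [-2.61630138 -0.73700996]
```

{"api": "servo_tool", "payload": {
  "plan": "0.001 -0.001 0.001 0; 0.001 -0.001 0.001 0; 0.001 -0.001 0.001 0; 0.001 -0.001 0.001 0; 0.001 -0.001 0.001 0; 0.001 -0.001 0.001 0; 0.001 -0.001 0.001 0; 0.001 -0.001 0.001 0; 0.001 -0.001 0.001 0; 0.001 -0.001 0.001 0; 0.001 -0.001 0.001 0; 0.001 -0.001 0.001 0",
  "grip": 1,
  "grip_force": 30
}}

```text
t: 13.52
tool_pos: [0.4862, 0.3541, 0.0331]
orientation: [0.205, -3.135, 0.0]
force: [-0.8, -0.8, 0.5]
opening: 0.0176
gripper_force: 0.0
```

{"api": "servo_tool", "payload": {
  "plan": "0 0 0 0; 0 0 0 0; 0 0 0 0; 0 0 0 0; 0 0 0 0; 0 0 0 0; 0 0 0 0; 0 0 0 0"
}}

```text
t: 14.18
tool_pos: [0.4862, 0.354, 0.033]
orientation: [0.205, -3.135, 0.0]
force: [0.1, 0.6, -0.2]
opening: 0.0095
gripper_force: 30.0
```

Run:
```python
from w import *
need((.487,.3543,.034,97.5))
```

```text
t 14.18 pos [486.2 354.   33. ] yaw 97.5 tilt 0.00 F [ 0.1  0.6 -0.2] open 0.0095 gf 30.0 q [ 0.54  0.32  1.66 -0.    1.16 -1.16]
 -> (0.487, 0.3543, 0.034, 97.5) shift [-0.8  0.1 -1. ] turn -0.0
```

{"api": "servo_tool", "payload": {
  "plan": "0 0 -0.003 0; 0 0 -0.009 0; 0 0 -0.018 0; 0 0 -0.035 0; 0 0 -0.06 0; 0 0 -0.085 0; 0 0 -0.11 0; 0 0 -0.135 0; 0 0 -0.16 0; 0 0 -0.18 0; 0 0 -0.193 0; 0 0 -0.2 0"
}}

```text
t: 15.18
tool_pos: [0.4871, 0.3546, 0.2364]
orientation: [-0.205, 3.131, 0.003]
force: [0.7, 0.1, -0.9]
opening: 0.0094
gripper_force: 30.0
```

{"api": "servo_tool", "payload": {
  "plan": "0 0 0 0; 0 0 0 0; 0 0 0 0"
}}

```text
t: 15.43
tool_pos: [0.4855, 0.3536, 0.2312]
orientation: [0.205, -3.132, 0.002]
force: [-0.6, 0.3, -0.9]
opening: 0.0094
gripper_force: 30.0
```

Run:
```python
from w import *
need((.521,-.0305,.233,87.8),(.521,-.0305,.189,87.8))
import pickle
s=cam('side');t=cam('top')
for n,c in(('side',s),('top',t)): pickle.dump(c,open(n+'2.pkl','wb'))
p=status.read_state()['tool_pos']; u=proj(s,p).astype(int); v=proj(t,p).astype(int); print(u,v)
f=lambda c,u:cv2.resize(c['image'][max(0,u[1]-40):u[1]+50,u[0]-50:u[0]+50],None,fx=4,fy=4,interpolation=cv2.INTER_CUBIC)
a,b=f(s,u),f(t,v); h=min(len(a),len(b)); print(a.shape,b.shape); cv2.imwrite('pics/f.png',np.hstack([a[:h],b[:h]]))
```

```text
t 15.43 pos [485.5 353.6 231.2] yaw 97.5 tilt 0.16 F [-0.6  0.3 -0.9] open 0.0094 gf 30.0 q [ 0.54  0.14  1.49  0.    1.52 -1.16]
 -> (0.521, -0.0305, 0.233, 87.8) shift [  14.8 -385.5   -1.3] turn 9.7
 -> (0.521, -0.0305, 0.189, 87.8) shift [  14.7 -385.4   42.7] turn 9.7
[317 320] [129 181]
(360, 400, 3) (360, 400, 3)
```

View pics/f.png

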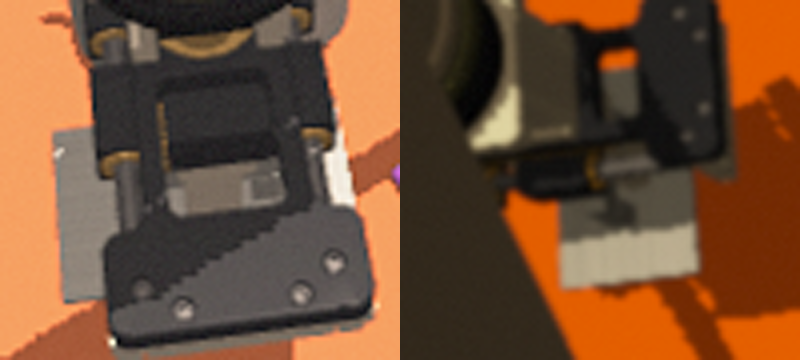

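Crop f: the lid is held by its bar; its plate shows +x edge corners at side (53,132),(66,302) and −x corners at top (563,290),(698,272).

{"api": "servo_tool", "payload": {
  "plan": "0.001 -0.01 0 1; 0.003 -0.03 0 3; 0.005 -0.055 0 6; 0.007 -0.085 0 9.7; 0.008 -0.12 0 9.7; 0.009 -0.155 0 9.7; 0.01 -0.19 0 9.7; 0.011 -0.225 0 9.7; 0.012 -0.26 0 9.7; 0.013 -0.295 0 9.7; 0.014 -0.325 0 9.7; 0.0148 -0.35 0 9.7"
}}

```text
t: 16.53
tool_pos: [0.5164, 0.0023, 0.2325]
orientation: [-0.064, -3.14, 0.001]
force: [0.1, -0.5, -2.2]
opening: 0.0097
gripper_force: 30.0
```

{"api": "servo_tool", "payload": {
  "plan": "0 -0.015 0 0; 0 -0.025 0 0; 0 -0.032 0 0; 0 -0.035 0 0; 0 -0.035 0 0; 0 -0.035 0 0"
}}

```text
t: 17.03
tool_pos: [0.5157, -0.0292, 0.233]
orientation: [-0.06, -3.141, -0.001]
force: [0.1, 0.3, -0.8]
opening: 0.0092
gripper_force: 30.0
```

Run:
```python
from w import *
import pickle
need((.521,-.0305,.189,87.8))
s=pickle.load(open('side2.pkl','rb'));t=pickle.load(open('top2.pkl','rb'))
z=.207;g=lambda c,o,x,y:onz(c,o[0]+(x+.5)/4-.5,o[1]+(y+.5)/4-.5,z)
A=[g(s,(267,280),53,132),g(s,(267,280),66,302),g(t,(79,141),698-400,272),g(t,(79,141),563-400,290)]
p=np.array([.4855,.3536,z]);a=np.radians(7.5)
for q in A:
    d=q-p; print(np.round(1000*np.array([d[0]*np.cos(a)+d[1]*np.sin(a),-d[0]*np.sin(a)+d[1]*np.cos(a)]),1))
# edge-based level measurement in new pose: predicted plate corners
s=cam('side');t=cam('top')
for n,c in(('side',s),('top',t)): pickle.dump(c,open(n+'3.pkl','wb'))
```

```text
t 17.03 pos [515.7 -29.2 233. ] yaw 87.8 tilt 0.02 F [ 0.1  0.3 -0.8] open 0.0092 gf 30.0 q [-0.16 -0.1   1.72  0.    1.52 -1.69]
 -> (0.521, -0.0305, 0.189, 87.8) shift [-5.4 -1.1 44. ] turn 0.0
[ 52.4 -30.8]
[51.8 32. ]
[-52.1 -31.1]
[-52.2  31.6]
```

{"api": "servo_tool", "payload": {
  "plan": "-0.002 -0.0005 0 0; -0.004 -0.001 0 0; -0.0055 -0.001 0 0; -0.0055 -0.001 0.004 0; -0.0055 -0.001 0.012 0; -0.0055 -0.001 0.02 0; -0.0055 -0.001 0.028 0; -0.0055 -0.001 0.034 0; -0.0055 -0.001 0.038 0; -0.0055 -0.001 0.04 0; -0.0055 -0.001 0.04 0; -0.0055 -0.001 0.04 0"
}}

```text
t: 18.13
tool_pos: [0.5213, -0.0311, 0.1932]
orientation: [0.061, 3.141, -0.0]
force: [0.8, -0.6, -0.5]
opening: 0.0097
gripper_force: 30.0
```

Run:
```python
from w import *
import pickle
need((.5212,-.0305,.189,87.8))
s=cam('side');t=cam('top')
for n,c in(('side',s),('top',t)): pickle.dump(c,open(n+'4.pkl','wb'))
# predictions in crop px
p=status.read_state()['tool_pos'];a=np.radians(-2.2);ex=np.array([np.cos(a),np.sin(a),0]);ey=np.array([-np.sin(a),np.cos(a),0])
cad=np.array([.5213,-.0305,.086])
for nm,b,hx,hy,z in(('plate top',p,.053,.032,-.024),('plate bot',p,.053,.032,-.028),('plug bot',p,.042,.021,-.033),('rim',cad,.05,.029,.06)):
    for sx,sy in((1,1),(-1,1),(-1,-1)):
        q=b+sx*hx*ex+sy*hy*ey+[0,0,z]
        print(nm,sx,sy,'side',((proj(s,q)-[270,135]+.5)*8-.5).round(0),'top',((proj(t,q)-[300,145]+.5)*6-.5).round(0)+[480,0])
A=cv2.resize(s['image'][135:205,270:330],None,fx=8,fy=8,interpolation=cv2.INTER_CUBIC)
A=cv2.resize(s['image'][135:205,270:330+0],None,fx=8,fy=8,interpolation=cv2.INTER_CUBIC)
B=cv2.resize(t['image'][145:235,300:353],None,fx=6,fy=6,interpolation=cv2.INTER_CUBIC)
r=np.zeros((560,798,3),np.uint8); r[:,:480]=A; r[:540,480:798]=B; cv2.imwrite('pics/g.png',r)
```

```text
t 18.13 pos [521.3 -31.1 193.2] yaw 87.8 tilt 0.01 F [ 0.8 -0.6 -0.5] open 0.0097 gf 30.0 q [-0.16 -0.06  1.76 -0.    1.44 -1.69]
 -> (0.5212, -0.0305, 0.189, 87.8) shift [0.1 0.6 4.2] turn -0.0
plate top 1 1 side [ 52. 296.] top [598.   7.]
plate top -1 1 side [461. 305.] top [588. 306.]
plate top -1 -1 side [469. 137.] top [776. 312.]
plate bot 1 1 side [ 54. 307.] top [598.  11.]
plate bot -1 1 side [461. 316.] top [588. 308.]
plate bot -1 -1 side [469. 148.] top [775. 314.]
plug bot 1 1 side [102. 292.] top [628.  47.]
plug bot -1 1 side [421. 298.] top [621. 281.]
plug bot -1 -1 side [427. 189.] top [742. 285.]
rim 1 1 side [ 74. 353.] top [603.  38.]
rim -1 1 side [451. 361.] top [594. 312.]
rim -1 -1 side [458. 210.] top [760. 317.]
```

View pics/g.png

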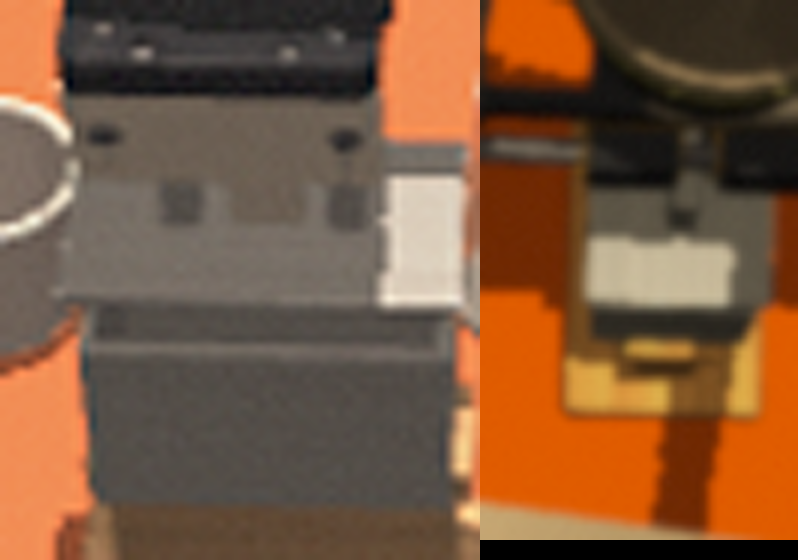

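The lid's near edge (62,296)–(462,305) matches prediction and is level. The caddy rim lies square below it (85–455, ~340–358). Last 4 mm down.

{"api": "servo_tool", "payload": {
  "plan": "0 0.0005 0.001 0; 0 0.0005 0.002 0; 0 0.0005 0.003 0; 0 0.0005 0.004 0; 0 0.0005 0.004 0; 0 0.0005 0.004 0; 0 0.0005 0.004 0; 0 0.0005 0.004 0"
}}

```text
t: 18.9
tool_pos: [0.5213, -0.0306, 0.1891]
orientation: [0.061, 3.141, -0.0]
force: [0.4, -0.2, -0.7]
opening: 0.0097
gripper_force: 30.0
```

Run:
```python
from w import *
import pickle
need((.5212,-.0305,.189,87.8))
s=cam('side')
p=status.read_state()['tool_pos'];a=np.radians(-2.2);ey=np.array([-np.sin(a),np.cos(a),0])
for x in(-.02,-.035,.02):
    ex=np.array([np.cos(a),np.sin(a),0])*x
    f=lambda b,h,z:proj(s,b+ex+h*ey+[0,0,z]).round(1)
    cad=np.array([.5213,-.0305,.086])
    u=int(round(f(cad,.029,.06)[0]))
    print('col',u,'plate bot',f(p,.032,-.028),'rim in',f(cad,.025,.06),'out',f(cad,.029,.06),'base',f(cad,.029,0))
    print(list(zip(range(168,203),s['image'][168:203,u-1:u+2].mean((1,2)).round().astype(int).tolist())))
```

```text
t 18.90 pos [521.3 -30.6 189.1] yaw 87.8 tilt 0.01 F [ 0.4 -0.2 -0.7] open 0.0097 gf 30.0 q [-0.16 -0.05  1.76  0.    1.43 -1.69]
 -> (0.5212, -0.0305, 0.189, 87.8) shift [0.1 0.1 0.1] turn -0.0
col 312 plate bot [311.5 175.4] rim in [311.9 178.1] out [311.8 179.4] base [312.6 198.2]
[(168, 112), (169, 112), (170, 110), (171, 109), (172, 113), (173, 111), (174, 97), (175, 79), (176, 76), (177, 77), (178, 97), (179, 96), (180, 81), (181, 77), (182, 76), (183, 75), (184, 77), (185, 78), (186, 79), (187, 78), (188, 76), (189, 75), (190, 77), (191, 77), (192, 79), (193, 78), (194, 77), (195, 78), (196, 77), (197, 77), (198, 76), (199, 76), (200, 73), (201, 73), (202, 73)]
col 319 plate bot [318.7 175.5] rim in [319.  178.2] out [318.9 179.6] base [319.3 198.4]
[(168, 194), (169, 193), (170, 188), (171, 201), (172, 207), (173, 207), (174, 169), (175, 99), (176, 74), (177, 76), (178, 96), (179, 104), (180, 83), (181, 75), (182, 77), (183, 76), (184, 77), (185, 78), (186, 77), (187, 78), (188, 76), (189, 76), (190, 76), (191, 77), (192, 74), (193, 78), (194, 77), (195, 75), (196, 77), (197, 77), (198, 77), (199, 76), (200, 74), (201, 71), (202, 75)]
col 293 plate bot [292.3 175. ] rim in [293.1 177.7] out [292.9 179. ] base [294.7 197.8]
[(168, 113), (169, 111), (170, 110), (171, 108), (172, 112), (173, 118), (174, 88), (175, 76), (176, 77), (177, 82), (178, 108), (179, 93), (180, 78), (181, 79), (182, 76), (183, 76), (184, 77), (185, 78), (186, 77), (187, 77), (188, 78), (189, 79), (190, 78), (191, 79), (192, 80), (193, 78), (194, 78), (195, 78), (196, 79), (197, 76), (198, 76), (199, 74), (200, 73), (201, 72), (202, 70)]
```

```bash
python3 -c "
from w import *
need((.5212,-.0305,.189,87.8)); print(robot.close_job())"
```

```text
t 18.95 pos [521.3 -30.6 189.1] yaw 87.8 tilt 0.01 F [ 0.5  0.7 -0.8] open 0.0096 gf 30.0 q [-0.16 -0.05  1.76  0.    1.43 -1.69]
 -> (0.5212, -0.0305, 0.189, 87.8) shift [0.1 0.1 0.1] turn -0.0
the job is handed in; nothing more can be done
None
```

The caddy stands upright and centred on the riser, released, and the gripper is holding the lid level and square about 1 cm above its rim; I handed the job in at 19 s without a final check picture of the other crockery.

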